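# Close and lock the dental articulator

## Robot

A 6-joint arm with a two-finger parallel gripper is mounted at the origin on the work surface. World frame = base frame: x ahead of the robot, y to its left, z up, the work surface at z = 0. Lengths are in m, angles in rad, forces in N, time in s.
With the tool pointing down it reaches from about 0.3 to 0.775 m from the base axis. Payload 14.6 kg.
Tool frame: the origin (TCP) lies midway between the tips of the shut fingers; the grasp point (between the pads) lies 19 mm behind it; z points along the fingers, y is the line along which they close (so a half turn about z gives the same grasp; the last joint's range is limited). The gripper opens to 94 mm and grips with 3 to 60 N. Pads are 16 mm wide; open, the fingers measure 119 mm over their backs; the gripper's body (75 mm by 177 mm) begins 78 mm behind the grasp point.
Start: joints at [1.168, 0.3, 1.521, -0, 1.321, -0.067], TCP at [0.181, 0.519, 0.205] pointing down, gripper open.
Joint ranges: [-3.03, 3.03], [-0.79, 2.21], [0.23, 2.52], [-1.04, 4.18], [0, 3.07], [-2.55, 2.55]. Speed limits (rad/s): [2.22, 2.22, 2.57, 3.14, 3.14, 3.14].

## Interface

Orientations are given as a unit quaternion [w, x, y, z].
In Python, from cell import manip gives the robot as it stands.
- The arm moves only by the tool servo_tool, never from a script. Its argument "targets" is a list that holds one entry, the list of rows, each a list of 6 numbers: the shift along the tool's x, y, z in units of 0.15 m (1.0 is 0.15 m), then the turn, a rotation vector about the tool's x, y, z in units of 180 degrees (1.0 is 180 degrees). A call has 1 to 20 rows; each row is the pose to reach, as a shift and turn from the pose commanded when the call began, along the tool's axes at that moment, turning the shorter way round; what a row does not reach only later rows make up. A row lasts 1/10 s, in which the tool goes at most 50 mm and 8.59 degrees, less where a joint would pass 70% of its speed; a pose out of reach is approached as far as the arm can. A call with a number of a shift or a turn outside -1 to 1 is refused whole. A call with a gripper value outside its range is refused whole. "grip" is the closure, from -1 (fully open) to 1 (shut), set as the call begins (left out, the last holds). The fingers move at their own pace and stop on an object; "squeeze" is the grip in N (left out, the last holds). Time passes only in rows, so rows that repeat a pose let the fingers close. It gives the time, the measured TCP pose, the force, the opening and the grip force at its end, in the units of the state.
- manip.observe(): the state, without advancing time (a new reading comes with each control period).
- manip.camera(name): name is "scene" or "top" or "wrist"; returns a dict with "pixels" (400x640x3 uint8, red, green, blue), "fx", "fy", "cx", "cy" (pixels), "extrinsics" (4x4, takes a point from camera to world coordinates). Camera axes: x right, y up, looking along -z (the intrinsics and any distortion apply to the point x, -y, -z); pixel columns grow to the right and rows downward; lengths in m; the calibration is good to about 2 mm. A picture is of the moment at which its call begins. There is no depth.
- manip.sign_off(): hands the job in; it is judged then, once.
Trained networks look in the newest picture that a camera, given by its name, has taken for a name from the list of things; names that differ only in an ending like _2 or _b are one class to them, and where a whole thing is asked for, a point or a joint stands for the part that bears it (a point fixed in the world has none). Each returns a list of dicts, best first, with "conf" (0 to 1); they miss things now and then, are a little off and sometimes report something else, mostly with a low value. They report only what shows in the picture. A call takes as long as a camera call.
- manip.find_in(target, camera): "bbox" ([centre column, centre row, width, height] in pixels, round what is visible of it).
The state is a dict: "time_s": time; "joints": joint angles; "joint_vel": joint speeds; "effort": joint torques, N m; "ee_pos": TCP position; "ee_rot": TCP orientation; "wrist_force": force on the tool from outside, world axes, zero at the start; "wrist_torque": the same for the moment, N m; "opening": finger opening in m; "grasp_force": force on a finger pad.
Only numpy, scipy, OpenCV 4.12 (cv2) and the standard library are available. Lean on these libraries where they do the work, as an engineer would, in place of code of your own. Each camera call takes 0.05 s, during which the arm holds its last target. There are 200 camera calls.

## Task

The dental articulator on the bench stands open. Gently push its upper arm over and down with the fingertips until the casts are together and the arm is fully closed, and push both red lock levers over towards the front until they lie flat. Keep your fingers off the plaster casts, do not lift, tip or shift the articulator, and leave the things around it alone.

Things in the scene. Friction and masses are not known exactly. Their poses are not given: they have to be found in the camera images.
- articulator: (All sizes here are in mm.) Loose dental articulator on rubber feet, about 1 kg in all: aluminium lower frame 165 long (x), 136 wide (y); two black posts at the rear carry the hinge (housings reach x 56, y -58 to 58, z 126). Origin: on the bench under the frame's middle; x points to its rear (away from the robot, turned by up to 0.4 rad), y to its left, z up
- hinge_axis (a point): Middle of the upper arm's hinge axis, on the lower frame 45 mm to the rear of and 115 mm above its origin; axes as the articulator's. The hinge axis runs along y
- upper_arm (a joint): Upper arm hinge, rad: 0 = closed, arm level to the front, its incisal pin on the round black pin table (end stop); grows as the front end swings up and to the rear; pi/2 = straight up; starts at 1.75 to 2.0, leaning to the rear. Snug hinge: the arm stays at any angle and takes 0.05 to 0.4 N m to move
- push_face (a point): Point on the arm's top face (it looks to the rear when open), 85 mm from the hinge axis, 9 above the arm's line through the axis; x points to the hinge, z out of the face. The bar is 34 wide, 10 thick; a pin clamp 30 wide follows 103 to 127 from the axis, 12 above that line, the pin's end (7 diameter) at 115 stands 16 above it, and an 18 diameter thumbscrew ends the arm at 139
- lock_left (a joint): Red lock lever on the left (+y), rad: 0 = straight up (open); grows as it tips to the front; pi/2 = flat towards the front (locked, end stop). Starts at 0 to 0.4, stays where left, takes about 0.03 N m. Its axle lies along y, 76 mm to the left of hinge_axis at the same height; lever 45 long, 7 thick, red tab 22 wide and 16 long at the tip
- lock_right (a joint): The same on the right: axle 76 mm to the right (-y) of hinge_axis, values as lock_left
- lock_left_tip (a point): Middle of the free end of the left lock lever, 45 mm from its axle; z points along the lever outward from the axle
- lock_right_tip (a point): Middle of the free end of the right lock lever, 45 mm from its axle; z along the lever
- upper_cast: Upper dental cast, beige stone with teeth, fixed under the upper arm by a blue plate 40 mm thick, 54 mm wide; origin at the middle of its mounting face, 63 mm from the hinge axis; when open its teeth face the front
- lower_cast: Lower dental cast, beige stone, fixed on the lower frame, 40 mm high, 54 mm wide, teeth up; origin at the middle of its underside, 25 mm above the bench
- glue_bottle: Bystander: small white bottle with a yellow nozzle cap, 28 mm diameter, 92 mm high, standing on the bench beside the articulator; origin at the middle of its underside
- burner: Bystander: chrome dome-shaped bench burner, 72 mm diameter, 85 mm high, standing on the bench on the other side (the two may change sides); origin at the middle of its underside
- spare_cast: Bystander: loose beige dental cast, about 61 mm long, 54 mm wide and 28 mm high, on the bench behind the articulator; origin under its middle

How it is judged:
At the end, for the whole second after the job is handed in: The upper arm is fully closed (within 0.03 rad of its stop), both lock levers lie flat (1.45 rad or more), and the articulator stands at rest on its feet within 25 mm of where it stood (value of joint upper_arm below 0.03 rad and value of joint each of lock_left, lock_right above 1.45 rad and distance of articulator from where it was at the start of the episode below 0.025 m and angle between articulator's own z axis and vertical below 0.03 rad and linear speed of articulator below 0.02 m/s); the robot touches nothing.
It fails at once if the articulator is lifted, tipped or carried (10 mm off the bench or 0.15 rad) (height (world z) of articulator above 0.01 m or angle between articulator's own z axis and vertical above 0.15 rad).
It fails at once if the articulator is shifted more than 40 mm (distance of articulator from where it was at the start of the episode above 0.04 m).
It fails at once if the upper arm is slammed (closing faster than 2.5 rad/s in the last 0.3 rad) (value of joint upper_arm below 0.3 rad and velocity of joint upper_arm below -2.5 rad/s).
It fails at once if the fingers or arm press on a plaster cast of the articulator (over 1 N) (contact force between any of the arm, the fingers and upper_cast above 1 N or contact force between any of the arm, the fingers and lower_cast above 1 N).
It fails at once if a bystander is moved more than 15 mm or the glue bottle tipped (distance of any of glue_bottle, burner, spare_cast from where it was at the start of the episode above 0.015 m or angle between glue_bottle's own z axis and vertical above 0.3 rad).
It also fails if it takes over 61 s, if anything falls off the work surface, if the arm or the gripper's body presses on something with over 40 N, if the wrist force passes 120 N, or if a joint passes its speed limit or range.

## Working session

There is one attempt and no reset: what is moved stays moved. The work goes in short steps, Python scripts to look and compute and a tool call to move; the robot and the scene stay as the last step left them, time stands still between calls to the robot, and variables do not carry over. Pictures are saved under pics/ and viewed, at most 10 in all, crops included, and the job is handed in when it is done.

Besides the shell and the picture viewer there is one more tool, called after "Emit:" in YAML: its name, and indented under it one key for each argument. servo_tool: Moves the arm, as the interface text tells. Shifts and turns lie within -1 to 1; 1 stands for 0.15 m of shift or 180 degrees of turn. Its arguments: {"type":"object","properties":{"targets":{"type":"array","items":{"type":"array","items":{"type":"array","items":{"type":"number","minimum":-1,"maximum":1}}}},"grip":{"type":"number"},"squeeze":{"type":"number"}},"required":["targets"]}

```bash
ls; mkdir -p pics
cat > h.py <<'E'
import numpy as np, cv2, json
from cell import manip
from scipy.spatial.transform import Rotation as R
def snap(n,save=None):
    c=manip.camera(n)
    if save: cv2.imwrite('pics/'+save+'.png',np.ascontiguousarray(c['pixels'][:,:,::-1]))
    return c
def proj(c,P):
    E=np.array(c['extrinsics']);P=np.atleast_2d(P);p=(P-E[:3,3])@E[:3,:3]
    return np.c_[c['cx']+c['fx']*p[:,0]/-p[:,2], c['cy']-c['fy']*p[:,1]/-p[:,2]]
def ray(c,uv):
    E=np.array(c['extrinsics']);d=np.array([(uv[0]-c['cx'])/c['fx'],-(uv[1]-c['cy'])/c['fy'],-1])
    return E[:3,3],E[:3,:3]@d
def atz(c,uv,z):
    o,d=ray(c,uv);return o+d*(z-o[2])/d[2]
def tri(l):
    A=np.zeros((3,3));b=np.zeros(3)
    for c,uv in l:
        o,d=ray(c,uv);d=d/np.linalg.norm(d);M=np.eye(3)-np.outer(d,d);A+=M;b+=M@o
    return np.linalg.solve(A,b)
def st():
    s=manip.observe();q=s['ee_rot'];return s,np.array(s['ee_pos']),R.from_quat([q[1],q[2],q[3],q[0]])
def rel(p,Rm=None):
    "target TCP pos/rot -> units row"
    s,e,r=st();d=r.inv().apply(np.array(p)-e)/.15
    t=(r.inv()*(Rm if Rm is not None else r)).as_rotvec()/np.pi
    return np.round(np.r_[d,t],3)
E
python3 - <<'E'
from h import *
names="articulator hinge_axis push_face lock_left lock_right lock_left_tip lock_right_tip upper_cast lower_cast glue_bottle burner spare_cast".split()
ims=[]
for n in ("scene","top"):
    c=snap(n,n+'0'); ims.append(c['pixels'])
    print(n,c['fx'],np.round(np.array(c['extrinsics']),3).tolist())
    for t in names:
        print(t,[(np.round(d['bbox']).tolist(),round(d['conf'],2)) for d in manip.find_in(t,n)[:2]])
print(manip.observe())
E
```

```text
pics
scene 377.7649126866053 [[-0.087, -0.708, 0.701, 1.057], [0.996, -0.065, 0.058, 0.072], [0.005, 0.703, 0.711, 0.612], [0.0, 0.0, 0.0, 1.0]]
articulator [([266.0, 181.0, 95.0, 131.0], 0.55), ([266.0, 158.0, 34.0, 24.0], 0.51)]
hinge_axis [([270.0, 183.0, 97.0, 130.0], 0.66), ([187.0, 213.0, 33.0, 44.0], 0.21)]
push_face [([272.0, 160.0, 45.0, 83.0], 0.87)]
lock_left [([312.0, 180.0, 13.0, 25.0], 0.57)]
lock_right [([229.0, 196.0, 15.0, 24.0], 0.5), ([354.0, 187.0, 14.0, 33.0], 0.45)]
lock_left_tip [([311.0, 183.0, 14.0, 24.0], 0.57)]
lock_right_tip [([228.0, 194.0, 14.0, 28.0], 0.61)]
upper_cast [([267.0, 156.0, 34.0, 28.0], 0.72)]
lower_cast [([271.0, 200.0, 31.0, 22.0], 0.56)]
glue_bottle [([353.0, 188.0, 15.0, 31.0], 0.73), ([272.0, 199.0, 31.0, 18.0], 0.45)]
burner [([188.0, 215.0, 33.0, 43.0], 0.58)]
spare_cast [([267.0, 290.0, 35.0, 42.0], 0.9)]
top 425.02167098244325 [[-0.019, 0.986, -0.164, 0.436], [-0.999, -0.024, -0.024, 0.017], [-0.028, 0.164, 0.986, 1.089], [0.0, 0.0, 0.0, 1.0]]
articulator [([369.0, 224.0, 74.0, 96.0], 0.91)]
hinge_axis [([368.0, 224.0, 76.0, 106.0],
[... 585 characters left out ...]
0.76)]
{'time_s': 1.3, 'joints': array([ 1.16841650e+00,  2.99926105e-01,  1.52097593e+00,  6.62151459e-06,
        1.32070812e+00, -6.66101913e-02]), 'joint_vel': array([ 0.00143369,  0.00163189,  0.00014392,  0.00017644,  0.00114615,
       -0.00100366]), 'effort': array([ 1.82095741e-04, -5.31652057e+01, -3.52916658e+01,  7.08852103e-02,
        2.11827859e-02, -3.83948429e-05]), 'ee_pos': array([0.18122833, 0.51928211, 0.20544145]), 'ee_rot': array([-5.15333886e-06,  1.67098088e-01,  9.85940276e-01, -7.76644070e-06]), 'wrist_force': array([1.06604115, 0.31358026, 0.08180629]), 'wrist_torque': array([0.01828266, 0.01475484, 0.05669005]), 'grasp_force': 0.0, 'opening': 0.09440679703336931}
```

Run:
```python
import cv2,numpy as np
a=cv2.imread('pics/scene0.png')[100:320,160:380];b=cv2.imread('pics/top0.png')[130:290,290:460]
a=cv2.resize(a,(450,450),interpolation=3);b=cv2.resize(b,(340,320),interpolation=3)
o=np.zeros((450,790,3),np.uint8);o[:,:450]=a;o[:320,450:]=b
cv2.imwrite('pics/c0.png',o)
```

```text
(no output)
```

View pics/c0.png

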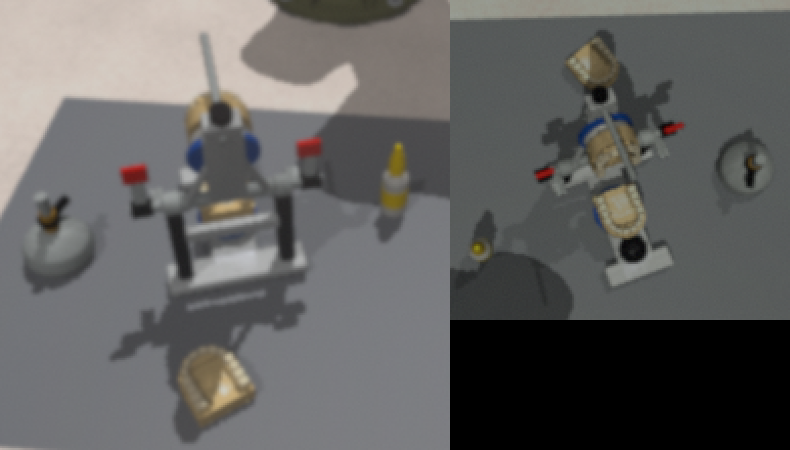

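```bash
cat >> h.py <<'E'
def reds(c,amin=8):
    h=cv2.cvtColor(c['pixels'],cv2.COLOR_RGB2HSV).astype(int)
    m=(((h[...,0]<8)|(h[...,0]>172))&(h[...,1]>150)&(h[...,2]>70)).astype(np.uint8)
    n,l,s,ce=cv2.connectedComponentsWithStats(m)
    return sorted([(s[i,4],ce[i].round(1).tolist(),s[i,:4].tolist()) for i in range(1,n) if s[i,4]>=amin],reverse=True)
E
python3 - <<'E'
from h import *
cs={n:snap(n) for n in("scene","top","wrist")}
for n in cs: print(n,reds(cs[n]))
T,S=cs['top'],cs['scene']
rt=sorted(reds(T)[:2],key=lambda r:r[1][0]);rs=sorted(reds(S)[:2],key=lambda r:r[1][0])
# scene seen from behind: image left = right(-y)?
for a in rt:
  for b in rs:
    P=tri([(T,a[1]),(S,b[1])]);print(a[1],b[1],P.round(3),(proj(S,P)-b[1]).round(1))
# pin table / thumbscrew from top crop & scene crop
tp=lambda x,y:(290+(x-450)/2,130+y/2); sp=lambda x,y:(160+x/450*220,100+y/450*220)
print('thumb',tri([(T,tp(600,95)),(S,sp(221,115))]).round(3))
print('pintable',atz(T,tp(633,248),.03).round(3))
print('rear corners',atz(S,sp(170,285),.02).round(3),atz(S,sp(307,262),.02).round(3))
print('spare',atz(T,(362,160),.014).round(3),'burn',atz(T,(438,214),.04).round(3),'glue',atz(T,(306,256),.05).round(3))
print(np.array(cs['wrist']['extrinsics']).round(3).tolist(),cs['wrist']['fx'])
E
```

```text
scene [(np.int32(75), [225.2, 184.6], [220, 181, 11, 8]), (np.int32(59), [310.8, 171.2], [306, 168, 10, 8])]
top [(np.int32(32), [336.8, 216.2], [333, 214, 9, 6]), (np.int32(30), [400.9, 193.7], [397, 192, 10, 5])]
wrist []
[336.8, 216.2] [225.2, 184.6] [ 0.581 -0.061  0.157] [[43.7 -6.7]]
[336.8, 216.2] [310.8, 171.2] [0.553 0.009 0.154] [[-0.3 -0. ]]
[400.9, 193.7] [225.2, 184.6] [ 0.6   -0.135  0.153] [[0. 0.]]
[400.9, 193.7] [310.8, 171.2] [ 0.591 -0.055  0.201] [[-42.1  -8.2]]
thumb [ 0.62  -0.049  0.24 ]
pintable [ 0.472 -0.1    0.03 ]
rear corners [ 0.616 -0.119  0.02 ] [0.576 0.009 0.02 ]
spare [ 0.716 -0.062  0.014] burn [ 0.567 -0.242  0.04 ] glue [0.471 0.085 0.05 ]
[[0.33, -0.919, -0.215, 0.119], [0.944, 0.321, 0.075, 0.542], [-0.0, -0.227, 0.974, 0.385], [0.0, 0.0, 0.0, 1.0]] 296.3455023524554
```

Run:
```python
from h import *
s,e,r=st()
for yaw in (.32,):
    X=-np.array([np.cos(yaw),np.sin(yaw),0]);Z=np.array([0,0,-1]);Y=np.cross(Z,X)
    Rt=R.from_matrix(np.c_[X,Y,Z])
    print(rel([.18,.519,.36]),rel([.54,-.05,.36],Rt),e)
print(r.as_matrix().round(3))
```

```text
[ 0.007 -0.004 -1.03   0.     0.     0.   ] [-3.509 -2.795 -1.03   0.    -0.    -0.209] [0.18123873 0.51928339 0.20544931]
[[-0.944  0.33  -0.   ]
 [ 0.33   0.944  0.   ]
 [ 0.     0.    -1.   ]]
```

Emit:
servo_tool:
  targets:
    - [[0,0,-0.33,0,0,-0.04],[0,0,-0.66,0,0,-0.08],[0,-0.1,-1,0,0,-0.125],[-0.2,-0.4,-1,0,0,-0.167],[-0.5,-0.7,-1,0,0,-0.209],[-0.8,-1,-1,0,0,-0.209],[-0.9,-1,-1,0,0,-0.209]]
  grip: 1

```text
time_s: 2.15
ee_pos: [0.2592, 0.3311, 0.356]
ee_rot: [0.001, -0.16, 0.987, 0.0]
wrist_force: [0.7, 1.3, -0.3]
opening: 0.0415
grasp_force: 0.0
```

Emit:
servo_tool:
  targets:
    - [[0,-0.3,0,0,0,0],[0,-0.6,0,0,0,0],[0,-1,0,0,0,0],[0,-1,0,0,0,0]]

```text
time_s: 2.55
ee_pos: [0.3074, 0.1876, 0.3558]
ee_rot: [0.001, -0.158, 0.987, -0.0]
wrist_force: [-0.1, 0.1, -0.3]
opening: 0.0098
grasp_force: 0.0
```

Emit:
servo_tool:
  targets:
    - [[0,-0.3,0,0,0,0],[0,-0.6,0,0,0,0],[0,-1,0,0,0,0],[0,-1,0,0,0,0]]

```text
time_s: 2.95
ee_pos: [0.3546, 0.0453, 0.3554]
ee_rot: [-0.0, -0.158, 0.988, -0.0]
wrist_force: [0.7, -0.4, 0.2]
opening: 0.0005
grasp_force: 0.0
```

Run:
```python
from h import *
s,e,r=st()
X=-np.array([np.cos(.32),np.sin(.32),0]);Z=np.array([0,0,-1]);Rt=R.from_matrix(np.c_[X,np.cross(Z,X),Z])
print(e,s['joints'],s['opening'],rel([.54,-.05,.36],Rt))
```

```text
[0.35460448 0.04531993 0.35536391] [ 2.49241955e-02 -2.22542192e-01  1.72209145e+00 -4.86987750e-04
  1.64214439e+00 -1.86240435e+00] 0.0004941529329657316 [-0.977 -0.989 -0.031 -0.    -0.    -0.001]
```

Emit:
servo_tool:
  targets:
    - [[-0.3,-0.3,0,0,0,0],[-0.6,-0.6,0,0,0,0],[-0.97,-1,-0.03,0,0,0],[-0.97,-1,-0.03,0,0,0],[-0.97,-1,-0.03,0,0,0]]

```text
time_s: 3.45
ee_pos: [0.5421, -0.049, 0.3573]
ee_rot: [-0.002, -0.159, 0.987, 0.001]
wrist_force: [-0.1, -0.2, -0.5]
opening: 0.0004
grasp_force: 0.0
```

Run:
```python
from h import *
c=snap('wrist','w1');print(reds(c));np.save('w1.npy',c,allow_pickle=True)
for t in "push_face upper_cast lower_cast lock_left lock_right spare_cast".split(): print(t,[(np.round(d['bbox']).tolist(),round(d['conf'],2)) for d in manip.find_in(t,'wrist')[:2]])
```

```text
[(np.int32(112), [16.0, 208.5], [0, 204, 34, 11]), (np.int32(87), [244.8, 200.8], [237, 198, 16, 6]), (np.int32(81), [360.1, 201.0], [352, 198, 17, 6])]
push_face [([306.0, 213.0, 60.0, 71.0], 0.83)]
upper_cast [([303.0, 204.0, 44.0, 48.0], 0.61)]
lower_cast [([306.0, 147.0, 35.0, 40.0], 0.83)]
lock_left [([360.0, 198.0, 22.0, 17.0], 0.75)]
lock_right [([306.0, 213.0, 58.0, 69.0], 0.71), ([247.0, 199.0, 22.0, 17.0], 0.68)]
spare_cast [([282.0, 240.0, 20.0, 17.0], 0.53)]
```

View pics/w1.png

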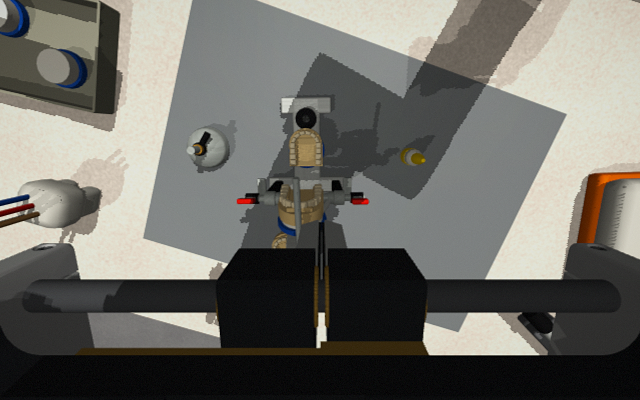

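```bash
cat > fit.py <<'E'
from h import *
from scipy.optimize import least_squares
def model(p):
    x,y,w,th,aL,aR=p
    A=lambda v:np.array([x,y,0])+R.from_euler('z',w).apply(np.array(v)/1e3)
    t=lambda a,s:A([45-38*np.sin(a),s*76,115+38*np.cos(a)])
    return dict(L=t(aL,1),Rr=t(aR,-1),th=A([45-134*np.cos(th),0,115+134*np.sin(th)]),pin=A([-70,0,35]))
if __name__=='__main__':
    T,S=snap('top'),snap('scene');W=np.load('w1.npy',allow_pickle=True).item()
    rt=sorted(r[1] for r in reds(T)[:2] if 320<r[1][0]<420);rs=sorted(r[1] for r in reds(S)[:2])
    obs=[(S,'L',rs[-1],1),(S,'Rr',rs[0],1),(W,'L',(360.1,201),1),(W,'Rr',(244.8,200.8),1),
     (T,'pin',(381.5,254),.5),(W,'pin',(306,118),.7),(S,'th',(268,156),.5),(T,'th',(365,177.5),.5)]
    obs+=[(T,'L',(336.8,216.2),1),(T,'Rr',(400.9,193.7),1)]
    f=lambda p:np.concatenate([(proj(c,model(p)[k])[0]-np.array(uv))*w for c,k,uv,w in obs])
    s=least_squares(f,[.54,-.075,.32,1.85,.2,.2],bounds=([.4,-.2,-.1,1.7,-.05,-.05],[.7,.1,.5,2.05,.45,.45]),loss='soft_l1')
    print(s.x.round(3),f(s.x).reshape(-1,2).round(1).tolist())
    p=s.x;print('hinge',np.round([p[0]+.045*np.cos(p[2]),p[1]+.045*np.sin(p[2])],3),{k:v.round(3) for k,v in model(p).items()})
E
python3 fit.py
```

```text
[ 0.537 -0.076  0.317  1.897  0.098  0.097] [[0.1, -0.2], [0.2, -0.1], [-1.1, 0.1], [0.3, 0.1], [-0.4, 0.3], [-0.3, 0.0], [-0.4, -0.2], [-0.4, -0.2], [-0.3, 0.3], [-0.0, 0.2]]
hinge [ 0.58  -0.062] {'L': array([0.553, 0.01 , 0.153]), 'Rr': array([ 0.6  , -0.135,  0.153]), 'th': array([ 0.621, -0.048,  0.242]), 'pin': array([ 0.471, -0.097,  0.035])}
```

Emit:
servo_tool:
  targets:
    - [[-0.27,-0.05,0,0,0,0],[-0.54,-0.11,0,0,0,0],[-0.82,-0.16,0,0,0,0],[-0.82,-0.16,0,0,0,0],[-0.82,-0.16,0.3,0,0,0],[-0.82,-0.16,0.6,0,0,0],[-0.82,-0.16,0.9,0,0,0],[-0.82,-0.16,0.94,0,0,0],[-0.82,-0.16,0.94,0,0,0]]

```text
time_s: 4.8
ee_pos: [0.6632, -0.0319, 0.22]
ee_rot: [-0.0, -0.16, 0.987, 0.0]
wrist_force: [0.5, 0.0, 0.9]
opening: 0.0005
grasp_force: 0.0
```

```bash
cat >> h.py <<'E'
H=np.array([.580,-.062,.115]);YAW=.317
def uvz(p):
    d=R.from_euler('z',-YAW).apply(np.array(p)-H);d[2]=p[2];return (d*1000).round(1)
E
python3 - <<'E'
from h import *
s,e,r=st();print(uvz(e),r.as_matrix().round(3).tolist(),s['wrist_force'],s['joints'])
c=snap('scene');i=c['pixels'][80:300,170:380,::-1];cv2.imwrite('pics/s1.png',cv2.resize(i,(630,600),interpolation=3))
E
```

```text
[ 88.5   2.7 220. ] [[-0.949, -0.315, -0.0], [-0.315, 0.949, 0.0], [0.0, 0.0, -1.0]] [0.5195121  0.00906156 0.90914104] [-1.03207646e-01  5.53599057e-01  1.13088333e+00  2.25318722e-05
  1.45721619e+00 -1.99487717e+00]
```

View pics/s1.png

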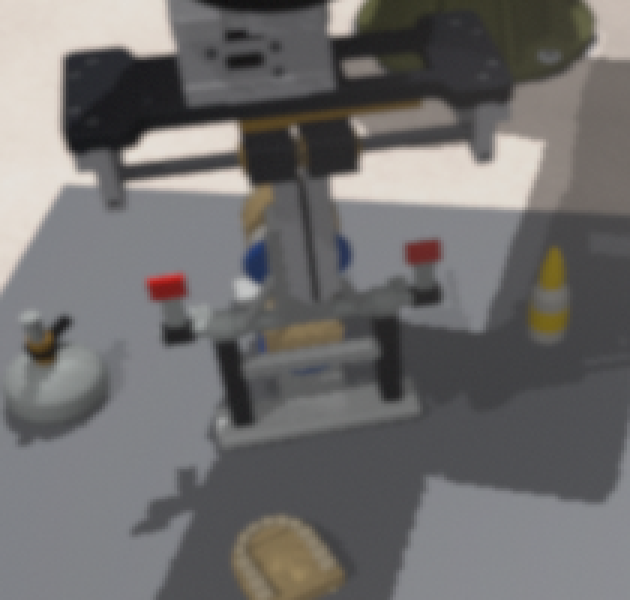

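Emit:
servo_tool:
  targets:
    - [[0.07,-0.02,0.0,0,0,0],[0.14,-0.02,0,0,0,0],[0.16,-0.02,0,0,0,0],[0.18,-0.02,0,0,0,0],[0.2,-0.02,0,0,0,0],[0.22,-0.02,0,0,0,0],[0.24,-0.02,0,0,0,0]]

```text
time_s: 5.55
ee_pos: [0.6304, -0.0461, 0.2194]
ee_rot: [0.0, -0.16, 0.987, -0.0]
wrist_force: [2.1, 1.0, 2.8]
opening: 0.0004
grasp_force: 1.2
```

Emit:
servo_tool:
  targets:
    - [[0.02,0,0.0,0,0,0],[0.04,0,0,0,0,0],[0.06,0,0,0,0,0],[0.08,0,0,0,0,0]]

```text
time_s: 5.95
ee_pos: [0.6187, -0.0501, 0.219]
ee_rot: [0.0, -0.16, 0.987, -0.0]
wrist_force: [2.6, 1.4, 1.9]
opening: 0.0001
grasp_force: 1.2
```

Run:
```python
from h import *
s,e,r=st();print(uvz(e));c=snap('scene');print(reds(c));c=snap('top');print([r for r in reds(c) if 320<r[1][0]<420])
```

```text
[ 40.5  -0.7 219. ]
[(np.int32(81), [11.2, 234.5], [0, 221, 24, 29]), (np.int32(75), [225.2, 184.6], [220, 181, 11, 8]), (np.int32(35), [310.5, 171.9], [307, 170, 8, 5])]
[]
```

Emit:
servo_tool:
  targets:
    - [[0.02,0,0.0,0,0,0],[0.04,0,0,0,0,0],[0.06,0,0,0,0,0],[0.08,0,0,0,0,0],[0.1,0,0.0,0,0,0],[0.12,0,0,0,0,0],[0.14,0,0,0,0,0],[0.16,0,0,0,0,0],[0.18,0,0.0,0,0,0],[0.2,0,0,0,0,0],[0.22,0,0,0,0,0],[0.24,0,0,0,0,0]]

```text
time_s: 7.25
ee_pos: [0.5845, -0.0614, 0.2189]
ee_rot: [-0.0, -0.16, 0.987, -0.0]
wrist_force: [1.9, -0.4, 1.0]
opening: 0.0001
grasp_force: 0.7
```

Emit:
servo_tool:
  targets:
    - [[0.02,0,0.0,0,0,0],[0.04,0,0,0,0,0],[0.06,0,0,0,0,0],[0.08,0,0,0,0,0],[0.1,0,0.0,0,0,0],[0.12,0,0,0,0,0],[0.14,0,0,0,0,0],[0.16,0,0,0,0,0]]

```text
time_s: 8.05
ee_pos: [0.5617, -0.0689, 0.2189]
ee_rot: [-0.0, -0.16, 0.987, 0.0]
wrist_force: [1.4, 0.7, -1.1]
opening: 0.0002
grasp_force: 0.8
```

Run:
```python
from h import *
s,e,r=st();print(uvz(e));c=snap('scene');print(reds(c));i=c['pixels'][80:300,170:380,::-1];cv2.imwrite('pics/s2.png',cv2.resize(i,(630,600),interpolation=3))
c=snap('top');print([r for r in reds(c) if 320<r[1][0]<420])
```

```text
[-19.5  -0.9 218.9]
[(np.int32(75), [11.5, 235.0], [0, 221, 24, 29]), (np.int32(70), [225.0, 184.8], [220, 182, 11, 7]), (np.int32(54), [310.6, 171.3], [306, 168, 10, 8])]
[(np.int32(14), [334.5, 217.3], [333, 216, 4, 4])]
```

View pics/s2.png

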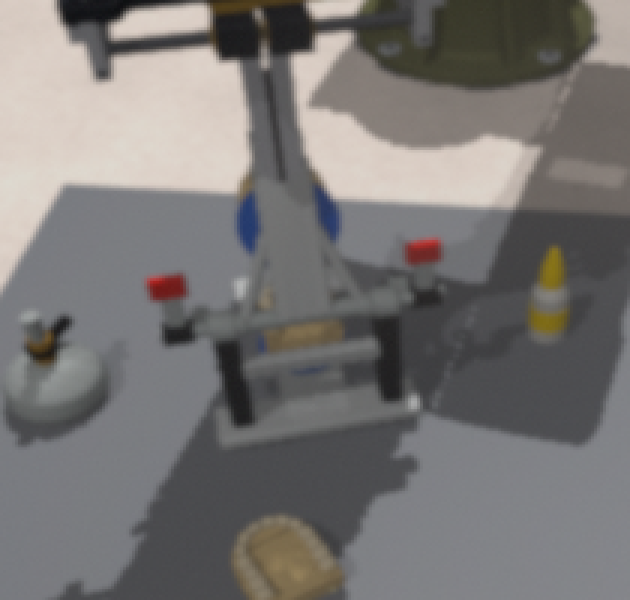

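Emit:
servo_tool:
  targets:
    - [[-0.08,0,0,0,0,0],[-0.08,0,0.06,0,0,0],[-0.08,0,0.125,0,0,0],[-0.05,0,0.125,0,0,0],[-0.027,0,0.125,0,0,0],[0.0,0,0.133,0,0,0],[0.029,0,0.143,0,0,0],[0.056,0,0.156,0,0,0],[0.083,0,0.169,0,0,0],[0.109,0,0.183,0,0,0],[0.135,0,0.196,0,0,0],[0.159,0,0.213,0,0,0],[0.182,0,0.23,0,0,0]]

```text
time_s: 9.45
ee_pos: [0.5358, -0.0776, 0.1842]
ee_rot: [-0.0, -0.16, 0.987, -0.0]
wrist_force: [0.6, 0.1, 0.5]
opening: 0.0006
grasp_force: 0.5
```

Run:
```python
from h import *
s,e,r=st();print(uvz(e),s['wrist_force']);c=snap('scene');print(reds(c));i=c['pixels'][80:300,170:380,::-1];cv2.imwrite('pics/s3.png',cv2.resize(i,(630,600),interpolation=3))
```

```text
[-46.9  -1.1 184.2] [0.55374886 0.05953682 0.51199749]
[(np.int32(75), [11.1, 234.5], [0, 220, 24, 30]), (np.int32(66), [225.2, 185.0], [220, 182, 11, 7]), (np.int32(62), [310.7, 171.3], [306, 168, 10, 8])]
```

View pics/s3.png

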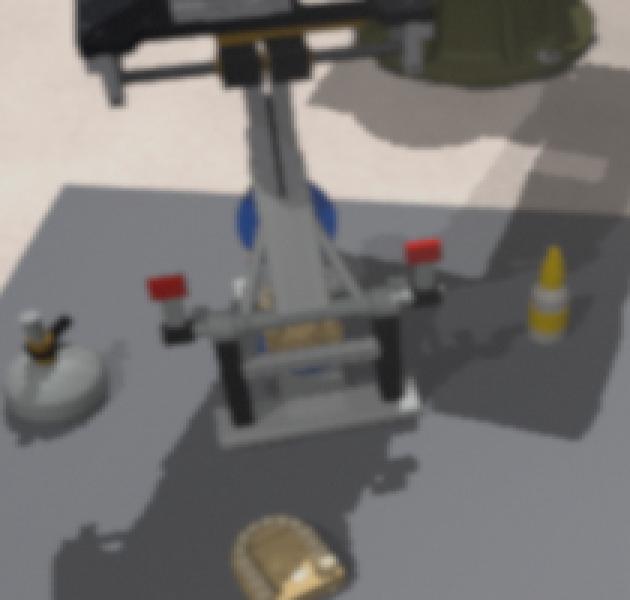

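Emit:
servo_tool:
  targets:
    - [[0.023,0,0.019,0,0,0],[0.045,0,0.039,0,0,0],[0.065,0,0.06,0,0,0],[0.085,0,0.082,0,0,0],[0.103,0,0.105,0,0,0],[0.121,0,0.129,0,0,0],[0.136,0,0.154,0,0,0],[0.151,0,0.179,0,0,0],[0.164,0,0.205,0,0,0],[0.177,0,0.232,0,0,0],[0.188,0,0.259,0,0,0],[0.198,0,0.287,0,0,0],[0.206,0,0.316,0,0,0],[0.213,0,0.345,0,0,0]]

```text
time_s: 10.9
ee_pos: [0.5057, -0.0876, 0.1323]
ee_rot: [-0.0, -0.16, 0.987, 0.0]
wrist_force: [0.6, 0.1, 1.2]
opening: 0.0005
grasp_force: 0.3
```

Emit:
servo_tool:
  targets:
    - [[0.003,0,0.015,0,0,0],[0.005,0,0.03,0,0,0],[0.007,0,0.045,0,0,0],[0.008,0,0.055,0,0,0],[0.008,0,0.055,0,0,0]]

```text
time_s: 11.4
ee_pos: [0.5046, -0.0879, 0.1244]
ee_rot: [-0.0, -0.16, 0.987, 0.0]
wrist_force: [0.1, 0.7, -0.6]
opening: 0.0006
grasp_force: 0.0
```

Emit:
servo_tool:
  targets:
    - [[0,0,0.004,0,0,0],[0,0,0.008,0,0,0],[0,0,0.011,0,0,0],[0,0,0.011,0,0,0]]

```text
time_s: 11.8
ee_pos: [0.5048, -0.088, 0.1241]
ee_rot: [0.0, -0.16, 0.987, -0.0]
wrist_force: [-6.3, 0.2, 14.6]
opening: 0.0006
grasp_force: 7.5
```

Emit:
servo_tool:
  targets:
    - [[0,0,-0.2,0,0,0],[0,0,-0.5,0,0,0],[-0.25,0.17,-0.5,0,0,0],[-0.5,0.35,-0.5,0,0,0],[-0.73,0.527,-0.5,0,0,0],[-0.73,0.527,-0.5,0,0,0]]

```text
time_s: 12.4
ee_pos: [0.585, 0.0253, 0.1972]
ee_rot: [-0.0, -0.162, 0.987, 0.0]
wrist_force: [-0.4, -1.3, 0.6]
opening: 0.0008
grasp_force: 0.0
```

Run:
```python
from h import *
s,e,r=st();print(uvz(e),s['wrist_force']);c=snap('scene');print(reds(c));i=c['pixels'][80:300,170:380,::-1];cv2.imwrite('pics/s4.png',cv2.resize(i,(630,600),interpolation=3))
```

```text
[ 32.   81.3 197.2] [-0.38385211 -1.25190166  0.64457007]
[(np.int32(76), [225.2, 184.5], [220, 181, 11, 8]), (np.int32(72), [11.5, 234.9], [0, 220, 24, 30]), (np.int32(36), [310.3, 171.8], [307, 170, 8, 5])]
```

View pics/s4.png

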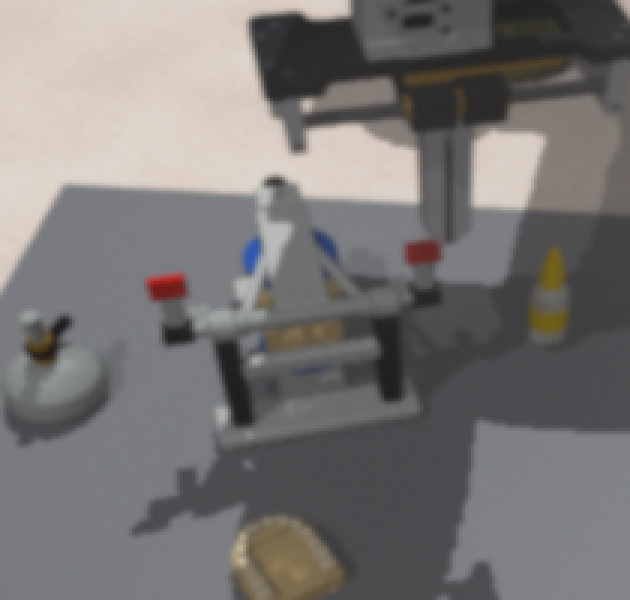

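Emit:
servo_tool:
  targets:
    - [[0,-0.02,0.15,0,0,0],[0,-0.02,0.315,0,0,0],[0.07,-0.02,0.315,0,0,0],[0.137,-0.02,0.315,0,0,0],[0.17,-0.02,0.315,0,0,0],[0.205,-0.02,0.315,0,0,0],[0.23,-0.02,0.315,0,0,0],[0.254,-0.02,0.315,0,0,0],[0.277,-0.02,0.325,0,0,0],[0.299,-0.02,0.335,0,0,0],[0.32,-0.02,0.35,0,0,0],[0.339,-0.02,0.367,0,0,0],[0.356,-0.02,0.386,0,0,0],[0.371,-0.02,0.405,0,0,0],[0.384,-0.02,0.428,0,0,0],[0.395,-0.02,0.451,0,0,0],[0.401,-0.02,0.47,0,0,0],[0.407,-0.02,0.487,0,0,0],[0.41,-0.02,0.505,0,0,0],[0.41,-0.02,0.505,0,0,0]]

```text
time_s: 14.45
ee_pos: [0.526, -0.0007, 0.1217]
ee_rot: [-0.0, -0.16, 0.987, 0.0]
wrist_force: [0.7, -0.5, -0.4]
opening: 0.0008
grasp_force: 0.0
```

Emit:
servo_tool:
  targets:
    - [[0.002,0,0.008,0,0,0],[0.003,0,0.016,0,0,0],[0.003,0,0.02,0,0,0],[0.003,0,0.02,0,0,0]]

```text
time_s: 14.85
ee_pos: [0.5257, -0.0008, 0.119]
ee_rot: [-0.0, -0.16, 0.987, 0.0]
wrist_force: [-0.2, 0.5, 0.5]
opening: 0.0002
grasp_force: 0.0
```

Run:
```python
from h import *
s,e,r=st();print(uvz(e),s['wrist_force'],s['grasp_force']);c=snap('scene');print(reds(c))
```

```text
[-32.5  75.1 119. ] [-0.24560397  0.53892922  0.4881204 ] 0.0
[(np.int32(74), [225.2, 184.6], [220, 181, 11, 8]), (np.int32(66), [11.5, 234.9], [0, 220, 24, 30])]
```

Emit:
servo_tool:
  targets:
    - [[0,0,0.003,0,0,0],[0,0,0.006,0,0,0],[0,0,0.009,0,0,0],[0,0,0.009,0,0,0]]

```text
time_s: 15.3
ee_pos: [0.5259, -0.0008, 0.1184]
ee_rot: [0.0, -0.16, 0.987, -0.0]
wrist_force: [-4.0, -1.5, 8.9]
opening: 0.0002
grasp_force: 4.4
```

Emit:
servo_tool:
  targets:
    - [[0,0,-0.2,0,0,0],[0,0,-0.54,0,0,0],[-0.2,-0.3,-0.54,0,0,0],[-0.42,-0.6,-0.54,0,0,0],[-0.42,-1,-0.54,0,0,0],[-0.42,-1,-0.54,0,0,0],[-0.42,-1,-0.54,0,0,0]]

```text
time_s: 16.0
ee_pos: [0.6331, -0.1255, 0.1976]
ee_rot: [-0.001, -0.158, 0.987, 0.0]
wrist_force: [0.6, 0.6, 0.3]
opening: 0.0006
grasp_force: 0.0
```

Run:
```python
from h import *
s,e,r=st();print(uvz(e),s['wrist_force'])
```

```text
[ 30.6 -76.9 197.6] [0.60857528 0.62838625 0.34690713]
```

Same path, mirrored (start at u 30.6).

Emit:
servo_tool:
  targets:
    - [[0,0,0.15,0,0,0],[0,0,0.315,0,0,0],[0.06,0,0.315,0,0,0],[0.127,0,0.315,0,0,0],[0.16,0,0.315,0,0,0],[0.195,0,0.315,0,0,0],[0.22,0,0.315,0,0,0],[0.244,0,0.315,0,0,0],[0.267,0,0.325,0,0,0],[0.289,0,0.335,0,0,0],[0.31,0,0.35,0,0,0],[0.329,0,0.367,0,0,0],[0.346,0,0.386,0,0,0],[0.361,0,0.405,0,0,0],[0.374,0,0.428,0,0,0],[0.385,0,0.451,0,0,0],[0.391,0,0.47,0,0,0],[0.397,0,0.487,0,0,0],[0.4,0,0.505,0,0,0],[0.4,0,0.515,0,0,0]]

```text
time_s: 18.0
ee_pos: [0.5758, -0.1422, 0.1211]
ee_rot: [-0.0, -0.16, 0.987, 0.0]
wrist_force: [-0.8, -0.5, 0.9]
opening: 0.0002
grasp_force: 0.4
```

Emit:
servo_tool:
  targets:
    - [[0,0,0.004,0,0,0],[0,0,0.008,0,0,0],[0,0,0.012,0,0,0],[0,0,0.012,0,0,0]]

```text
time_s: 18.4
ee_pos: [0.5759, -0.1421, 0.1196]
ee_rot: [0.0, -0.16, 0.987, -0.0]
wrist_force: [-0.8, -0.1, 0.4]
opening: 0.0004
grasp_force: 0.1
```

Emit:
servo_tool:
  targets:
    - [[0,0,0.004,0,0,0],[0,0,0.008,0,0,0],[0,0,0.012,0,0,0],[0,0,0.012,0,0,0]]

```text
time_s: 18.8
ee_pos: [0.576, -0.1422, 0.1185]
ee_rot: [0.0, -0.16, 0.987, -0.0]
wrist_force: [-3.2, 0.4, 5.9]
opening: 0.0005
grasp_force: 3.4
```

Stop felt at the same height as the left. Retreat straight up and check.

Emit:
servo_tool:
  targets:
    - [[0,0,-0.2,0,0,0],[0,0,-0.5,0,0,0],[0,0,-0.9,0,0,0],[0,0,-1,0,0,0],[0,0,-1,0,0,0]]

```text
time_s: 19.3
ee_pos: [0.5769, -0.1425, 0.272]
ee_rot: [0.003, -0.16, 0.987, -0.001]
wrist_force: [-0.6, 0.2, 0.1]
opening: 0.0007
grasp_force: 0.0
```

Emit:
servo_tool:
  targets:
    - [[-0.3,-0.1,-0.3,0,0,0],[-0.5,-0.1,-0.5,0,0,0],[-0.5,-0.1,-0.5,0,0,0],[-0.5,-0.1,-0.5,0,0,0]]

```text
time_s: 19.7
ee_pos: [0.6528, -0.1324, 0.342]
ee_rot: [-0.0, -0.16, 0.987, 0.0]
wrist_force: [0.4, -0.5, 0.3]
opening: 0.0005
grasp_force: 0.0
```

Run:
```python
from h import *
cs={n:snap(n) for n in('scene','top','wrist')};o=np.zeros((450,800,3),np.uint8)
for n in cs: print(n,reds(cs[n]))
A=lambda v:H*[1,1,0]+R.from_euler('z',YAW).apply(np.array(v)/1e3)
for n in cs: print(n,[proj(cs[n],A(v))[0].round(1).tolist() for v in([-37,76,117],[-37,-76,117],[-134,0,115],[-115,0,131])])
o[:,:430]=cv2.resize(cs['scene']['pixels'][100:320,170:380],(430,450),interpolation=3)
o[:370,430:]=cv2.resize(cs['top']['pixels'][150:300,300:450],(370,370),interpolation=3)
cv2.imwrite('pics/f.png',o[:,:,::-1])
```

```text
scene [(np.int32(36), [227.4, 186.8], [223, 185, 10, 5]), (np.int32(17), [306.6, 174.2], [303, 173, 9, 4]), (np.int32(11), [2.2, 225.1], [0, 221, 6, 9]), (np.int32(8), [22.1, 246.6], [21, 245, 3, 5])]
top [(np.int32(50), [342.1, 232.0], [337, 228, 10, 8]), (np.int32(11), [534.1, 138.8], [531, 136, 8, 6]), (np.int32(8), [542.4, 133.2], [540, 132, 5, 4])]
wrist [(np.int32(205), [446.8, 114.8], [438, 109, 18, 13]), (np.int32(195), [331.5, 115.7], [324, 110, 16, 13]), (np.int32(174), [62.7, 156.5], [40, 153, 52, 10])]
scene [[307.2, 174.0], [227.6, 186.2], [262.1, 149.5], [262.4, 149.0]]
top [[341.5, 232.0], [403.9, 210.0], [387.7, 261.4], [385.5, 253.1]]
wrist [[446.1, 115.7], [330.5, 115.2], [392.2, 34.9], [394.4, 48.0]]
```

View pics/f.png

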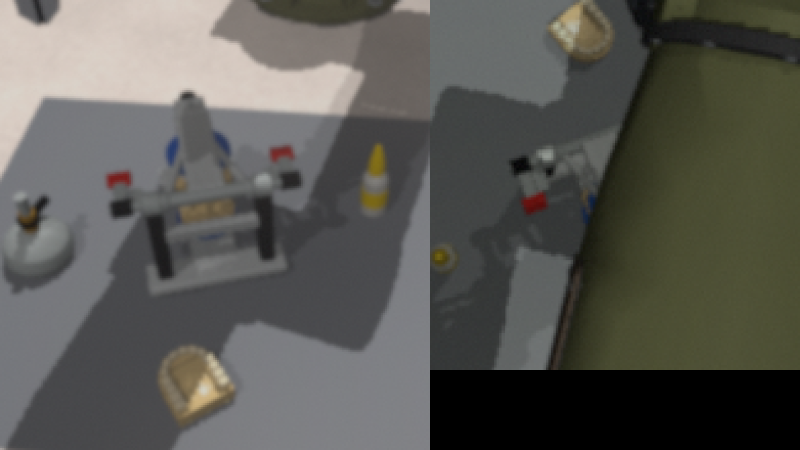

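```bash
python3 -c "
from cell import manip
print(manip.sign_off())"
```

```text
the job is handed in; nothing more can be done
None
```

The job is handed in: I pushed the upper arm down to its stop and both red lock levers flat to theirs. The last pictures match that (within about 2 pixels), with the articulator where it stood and the robot clear, though sign-off returned no verdict.

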